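# Centre the mixing jar on the magnetic stirrer and start it

## Task

The amber jar stands off-centre on the magnetic stirrer: gently push it along the white plate with the fingers, without gripping or lifting it, until it stands in the middle of the printed ring, wholly inside it, and take the hand off it. Then press the green start button all the way down and let it go. Leave the speed knob as it is set and do not disturb the bottles and the charger around the stirrer.

Things in the scene. Friction and masses are not known exactly. Their poses are not given: they have to be found in the camera images.
- stirrer: Magnetic stirrer, fixed. Origin on the work surface under the plate's middle; x to its back, y to its left, z up. White housing 190 x 190 mm; flat white plate 178 x 178 mm on top, upper face 95 mm above the surface. Dark control panel in front, x = -170 to -95 mm, 190 mm wide, top 63 mm above the surface: speed knob at its left (+y), green button at its right (-y)
- mark (a point): Centre of the printed dark ring, in the middle of the plate on its upper face. The ring is 84 mm across inside and 2.5 mm wide, flat (only printed); four short ticks outside it point to its centre
- jar: Closed squat amber jar with a white label and a black screw cap: upright cylinder 64 mm in diameter, 66 mm high in all, about 0.2 to 0.4 kg, loose. Origin at the centre of its underside, z up. It starts standing on the plate, off-centre towards the front, to the left or right; it slides on the plate under about 1 to 4 N
- start (a joint): Travel of the green start button: 0 when up, 0.006 (m) when fully down; moves straight down, a spring returns it, about 5 N holds it fully down
- start_top (a point): Centre of the top face of the green button (24 mm in diameter, in a black housing) when read; it moves with the button
- knob_pointer (a point): Tip of the white pointer line on top of the black speed knob (32 mm in diameter, top 79 mm above the work surface), 14 mm from the knob's axis. The axis is at x = -132, y = +58 mm in the stirrer's frame. The knob turns easily if touched
- flavour: Small cream dropper bottle with a black pointed cap, 23 mm in diameter, 75 mm high, loose, beside the stirrer. Origin at the centre of its underside
- pet: Clear plastic bottle with a black twist cap and white nozzle, 42 mm in diameter, 124 mm high, loose, beside the stirrer. Origin at the centre of its underside
- charger: Black two-bay battery charger with two brown cells, 112 (x) x 58 (y) x 36 mm high, loose, lying beside the stirrer. Origin at the centre of its underside
Mind the look-alikes: they are no part of the job. There is more than one size of the jar; the job needs the smallest.

How it is judged (in metres and radians):
On the way, in this order (a step that is already met when the one before it is completed fails the run):
1. the jar stands still inside the ring (axis within 10 mm of the ring's centre), with the hand off it (horizontal distance between jar and mark below 0.01 m and linear speed of jar below 0.01 m/s and contact force between each of the arm, the fingers and jar below 0.2 N), for 0.2 s.
2. the start button is pressed down (at least 4.5 of its 6 mm) (value of joint start above 0.0045 m), for 0.05 s.
3. the start button is let go and is up again (value of joint start below 0.0015 m), for 0.1 s.
At the end, for the whole second after the job is handed in: Jar upright and at rest on the plate, its axis within 10 mm of the ring's centre (wholly inside the ring); start button pressed after that and up again; knob pointer tip within 4 mm and bottles and charger within 15 mm of where they were at the start (horizontal distance between jar and mark below 0.01 m and angle between jar's own z axis and vertical below 0.05 rad and linear speed of jar below 0.01 m/s and z of jar in the frame of stirrer between 0.092 and 0.098 m and value of joint start below 0.0015 m and distance of knob_pointer from where it was at the start of the episode below 0.004 m and distance of each of flavour, pet, charger from where it was at the start of the episode below 0.015 m); the robot touches nothing.
It fails at once if the jar is lifted (more than 4 mm), tipped (more than 0.2 rad) or pushed off the plate (z of jar in the frame of stirrer above 0.099 m or angle between jar's own z axis and vertical above 0.2 rad or z of jar in the frame of stirrer below 0.088 m).
It fails at once if the jar is gripped, or struck hard (more than 18 N) (contact force between the fingers and jar above 18 N).
It fails at once if the start button is pressed while the jar is not inside the ring (value of joint start above 0.003 m and horizontal distance between jar and mark above 0.01 m).
It fails at once if the speed knob is turned (pointer tip moved more than 4 mm) (distance of knob_pointer from where it was at the start of the episode above 0.004 m).
It fails at once if a bottle or the charger is shifted more than 15 mm or tipped (distance of any of flavour, pet, charger from where it was at the start of the episode above 0.015 m or angle between any of flavour, pet's own z axis and vertical above 0.3 rad).
It also fails if it takes over 48 s, if anything falls off the work surface, if the arm or the gripper's body presses on something with over 40 N, if the wrist force passes 120 N, or if a joint passes its speed limit or range.

## Robot

A 6-joint arm with a two-finger parallel gripper is mounted at the origin on the work surface. World frame = base frame: x ahead of the robot, y to its left, z up, the work surface at z = 0. Lengths are in m, angles in degrees, forces in N, time in s.
With the tool pointing down it reaches from about 0.425 to 1.125 m from the base axis. Payload 14.9 kg.
Tool frame: the origin (TCP) lies at the centre of the arm's flange, where the gripper is bolted on; the fingertips stand 191 mm ahead of it and the grasp point (between the pads) lies 172 mm ahead of it (grip_depth is the distance from the TCP to the grasp point, in m); z points along the fingers, y is the line along which they close (so a half turn about z gives the same grasp; the last joint's range is limited). The gripper opens to 91 mm and grips with 3 to 60 N. Pads are 32 mm wide; open, the fingers measure 118 mm over their backs; the gripper's body (76 mm by 178 mm) begins 60 mm behind the grasp point.
Start: joints at [-71.752, 21.709, 99.362, -0, 58.929, -1.908], TCP at [0.241, -0.657, 0.405] pointing down, gripper open.
Joint ranges: [-158.91, 158.91], [-42.39, 125.64], [0.06, 152.35], [-60.88, 240.88], [17.5, 164.5], [-176.32, 176.32]. Speed limits (degrees/s): [108.29, 108.29, 136.94, 180, 180, 180].

## Interface

Orientations are given as [roll, pitch, yaw] about the fixed x, y, z axes, in that order (R = Rz(yaw) Ry(pitch) Rx(roll)).
In Python, from bench import * gives the robot as it stands. The module is installed in compiled form; this text tells all that it offers.
- The arm moves only by the tool jog_arm, never from a script. Its argument "increments" is a list of rows, each a list of 3 entries, a list of its own where there are three numbers: the shift along the world's x, y, z in cm, then the turn, a rotation vector about the world's x, y, z in rad, then the opening, from 0 (shut) to 1 (fully open). In form: [[[tx, ty, tz], [ax, ay, az], jaw], ...]. A call has exactly 10 rows; each row shifts and turns the commanded pose from where the row before left it; what a row does not reach is not made up. A row lasts 1/12 s, in which the tool goes at most 41.7 mm and 7.16 degrees, less where a joint would pass 70% of its speed; a pose out of reach is approached as far as the arm can. A call with a gripper value outside its range is refused whole. The fingers move at their own pace and stop on an object; "newtons" is the grip in N (left out, the last holds). Time passes only in rows, so rows that do not move let the fingers close, or fill a call up. It gives the time, the measured TCP pose, the force, the opening and the grip force at its end, in the units of the state.
- state(): the state, without advancing time (a new reading comes with each control period).
- grab_frame(name): name is "scene" or "top" or "wrist"; returns the picture (480x640x3 uint8, blue, green, red); there is no depth.
- camera_model(name): a dict with "K" (3x3 intrinsics, pixels), "R" (3x3) and "t" (3): a world point X has camera coordinates R X + t. Camera axes: x right, y down, z forward; pixel columns grow to the right and rows downward; lengths in m; the calibration is good to about 2 mm. The wrist camera is an equidistant fisheye: a pixel r from the principal point sees the ray r / f radians off the axis. A picture is of the moment at which its call begins: read the wrist's pose just before it. camera_model takes no time and is no camera call; for the wrist camera it gives the pose at the moment of the call.
- close_job(): hands the job in; it is judged then, once.
The state is a dict: "clock": time; "joint_positions": joint angles; "qvel": joint speeds; "effort": joint torques, N m; "tool_pos": TCP position; "ee_rot": TCP orientation; "ft_force": force on the tool from outside, world axes, zero at the start; "torque": the same for the moment, N m; "gripper_width": finger opening in m; "gripper_force": force on a finger pad.
Only numpy, scipy, OpenCV 4.12 (cv2) and the standard library are available. Lean on these libraries where they do the work, as an engineer would, in place of code of your own. Each camera call takes 0.05 s, during which the arm holds its last target. There are 200 camera calls.

## Working session

There is one attempt and no reset: what is moved stays moved. The work goes in short steps, Python scripts to look and compute and a tool call to move; the robot and the scene stay as the last step left them, time stands still between calls to the robot, and variables do not carry over. Pictures are saved under pics/ and viewed, at most 10 in all, crops included, and the job is handed in when it is done.

Besides the shell and the picture viewer there is one more tool, called after "Call:" in YAML: its name, and indented under it one key for each argument. jog_arm: Moves the arm, as the interface text tells. Its arguments: {"type":"object","properties":{"increments":{"type":"array"},"newtons":{"type":"number"}},"required":["increments"]}

```bash
mkdir -p pics; python3 - <<'E'
from bench import *
import cv2
s=state();print(s)
for n in("top","scene"):
    cv2.imwrite(f"pics/{n}0.png",grab_frame(n)); print(n,camera_model(n))
E
```

```text
{'clock': 0.0, 'joint_positions': array([-7.17512844e+01,  2.17371908e+01,  9.93955024e+01,  1.07200833e-03,
        5.89288113e+01, -1.90759403e+00]), 'qvel': array([-0.1353084 , -0.01423512,  0.02807366, -0.00562524,  0.0626821 ,
       -0.01973407]), 'effort': array([-3.12238662e-03, -7.63733339e+01, -4.34367228e+01,  6.48973603e-02,
        4.24591452e-02, -7.20567004e-05]), 'tool_pos': array([ 0.24114807, -0.65694865,  0.40410523]), 'ee_rot': array([-1.79938560e+02, -2.96443688e-03,  2.01557542e+01]), 'ft_force': array([ 0.01035191, -0.33176723, -0.64960954]), 'torque': array([ 0.06218504, -0.01152477, -0.02753831]), 'gripper_force': 0.0, 'gripper_width': 0.09114575179891277}
top {'K': array([[475.82460378,   0.        , 323.74123996],
       [  0.        , 475.82460378, 236.97785221],
       [  0.        ,   0.        ,   1.        ]]), 'R': array([[ 0.0094052 , -0.99990315,  0.01025866],
       [-0.99669086, -0.01020235, -0.08064265],
       [ 0.0807395 , -0.00946626, -0.99669028]]), 't': array([0.02354416, 0.53042076, 0.97385811])}
scene {'K': array([[590.80453694,   0.        , 315.97760188],
       [  0.        , 590.80453694, 246.28364424],
       [  0.        ,   0.        ,   1.        ]]), 'R': array([[-0.55871161,  0.82934294,  0.00562274],
       [ 0.60378925,  0.41138976, -0.68278621],
       [-0.56857706, -0.37808564, -0.73059659]]), 't': array([ 0.2763998 , -0.28078306,  1.38672798])}
```

View pics/top0.png

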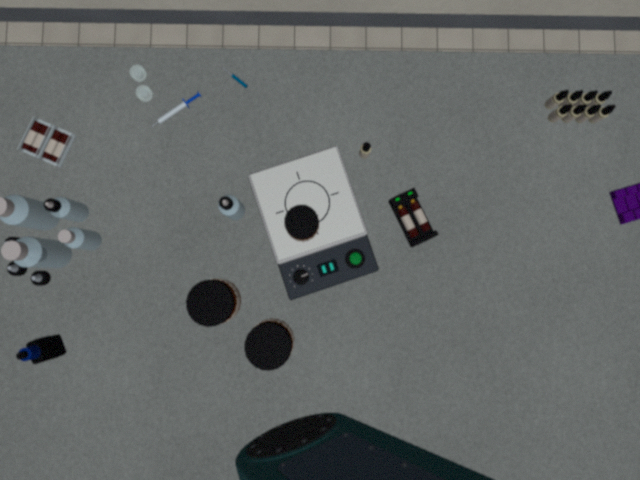

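View pics/scene0.png

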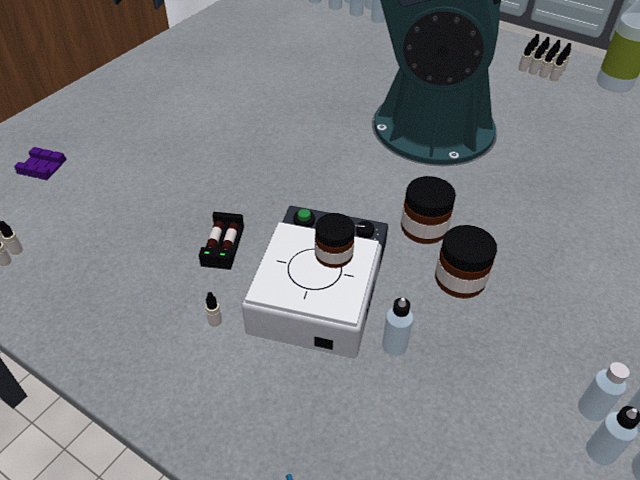

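The top view shows the ring centred near (307,202), the jar cap (302,222), button (355,258), knob (301,275), pet (229,205), flavour (366,148) and charger (413,217). The scene view shows the jar standing on the plate with its cap at about (335,227). The two bigger jars on the bench are look-alikes.

```bash
cat > h.py <<'E'
import cv2,numpy as np
from bench import *
def ray(c,uv,z):
    K,R,t=c["K"],c["R"],c["t"]; o=-R.T@t; d=R.T@np.linalg.inv(K)@np.array([uv[0],uv[1],1.])
    return o+d*(z-o[2])/d[2]
def proj(c,X):
    p=c["K"]@(c["R"]@X+c["t"]); return p[:2]/p[2]
def blob(m,uv):
    n,l,s,ce=cv2.connectedComponentsWithStats(m.astype(np.uint8)); k=l[int(uv[1]),int(uv[0])]
    return (l==k),ce[k],s[k]
def measure(im,c,cap):
    w=im.min(2)>165; m,_,_=blob(w,(325,240))
    pts=cv2.findContours(m.astype(np.uint8),0,2)[0]; hull=cv2.convexHull(max(pts,key=len))
    q=cv2.minEnclosingTriangle; r=cv2.approxPolyDP(hull,6,True)[:,0]
    H=np.array([ray(c,p,.095)[:2] for p in hull[:,0].astype(float)],np.float32)
    rect=cv2.minAreaRect(H)
    g=im.max(2)<60; m,ce,s=blob(g,cap)
    return rect,cv2.boxPoints(rect),ce,s
E
python3 - <<'E'
from h import *
im=cv2.imread("pics/top0.png");c=camera_model("top")
rect,box,ce,s=measure(im,c,(302,222)); print(rect,box)
print("cap",ce,s,ray(c,ce,.161))
g=im.astype(int); gm=(g[...,1]>g[...,2]+40)&(g[...,1]>g[...,0]+15); m,e,st=blob(gm,(355,258)); print("btn",e,st,ray(c,e,.067))
# ring fit: dark pixels in plate, not cap
dark=(im.max(2)<150); ys,xs=np.nonzero(dark); P=np.array([ray(c,(x,y),.095)[:2] for x,y in zip(xs,ys) if 270<x<345 and 170<y<206])
ctr=np.array(rect[0])
for _ in range(20):
    d=np.linalg.norm(P-ctr,axis=1); k=abs(d-.043)<.006; Q=P[k]
    A=np.c_[2*Q,np.ones(len(Q))]; sol=np.linalg.lstsq(A,(Q**2).sum(1),rcond=None)[0]; ctr=sol[:2]
print("ring",ctr,np.sqrt(sol[2]+ctr@ctr),k.sum())
for n,p,z in(("pet",(227,201),.124),("flav",(366,147),.075),("ch",(413,217),.036),("knob",(301,275),.079)): print(n,ray(c,p,z))
cs=camera_model("scene"); i2=cv2.imread("pics/scene0.png")
print("ring in scene",proj(cs,np.r_[ctr,.095]))
J=ray(c,ce,.161);print("cap in scene",proj(cs,J))
v=np.vstack([cv2.resize(im[130:310,210:450],(800,600))]);cv2.imwrite("pics/a.png",v)
cv2.imwrite("pics/b.png",cv2.resize(i2[190:370,190:430],(800,600),interpolation=2))
E
```

```text
((0.5902570486068726, 0.06251458078622818), (0.17387403547763824, 0.17400607466697693), 19.12945556640625) [[ 0.47960943  0.1162238 ]
 [ 0.5366319  -0.04817378]
 [ 0.70090467  0.00880536]
 [ 0.6438822   0.17320295]]
cap [301.2912844  221.96330275] [285 206  34  33 872] [0.5455559  0.07075708 0.161     ]
btn [355.18852459 258.12295082] [349 252  13  13 122] [ 0.48490323 -0.03376875  0.067     ]
ring [0.59170637 0.06298057] 0.042888877966787156 177
pet [0.58792608 0.21247895 0.124     ]
flav [ 0.70819621 -0.05400565  0.075     ]
ch [ 0.57238323 -0.15561655  0.036     ]
knob [0.45041704 0.07308369 0.079     ]
ring in scene [315.0968566  269.44952317]
cap in scene [335.73862036 225.87386855]
```

View pics/b.png

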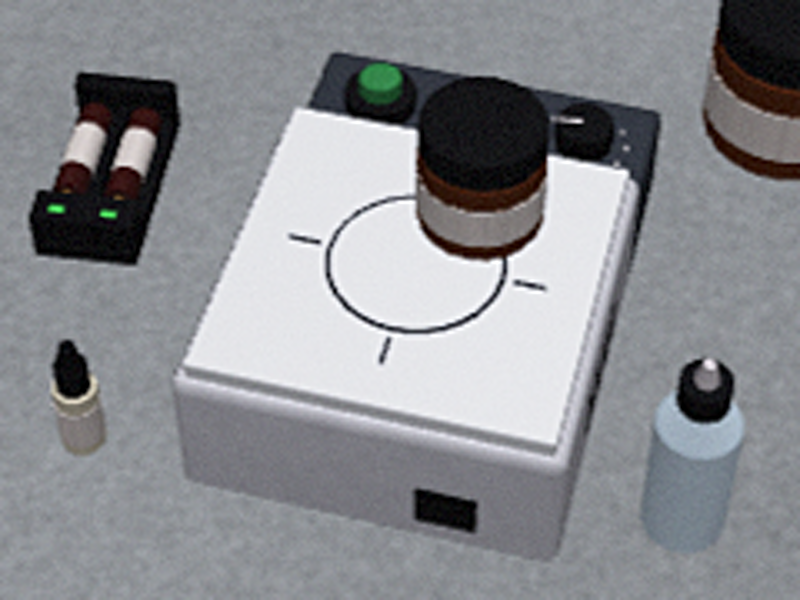

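Call:
jog_arm:
  increments:
    - [[2.6,2.8,0],[0,0,-0.0522],0.44]
    - [[2.6,2.8,0],[0,0,-0.0522],0.44]
    - [[2.6,2.8,0],[0,0,-0.0522],0.44]
    - [[2.6,2.8,0],[0,0,-0.0522],0.44]
    - [[2.6,2.8,0],[0,0,-0.0522],0.44]
    - [[2.6,2.8,0],[0,0,-0.0522],0.44]
    - [[2.6,2.8,0],[0,0,-0.0522],0.44]
    - [[2.6,2.8,0],[0,0,-0.0522],0.44]
    - [[2.6,2.8,0],[0,0,-0.0522],0.44]
    - [[2.6,2.8,0],[0,0,-0.0522],0.44]

```text
clock: 0.93
tool_pos: [0.5021, -0.3755, 0.4046]
ee_rot: [-180.0, 0.0, -9.9]
ft_force: [0.5, 0.4, -0.2]
gripper_width: 0.0401
gripper_force: 0.0
```

Call:
jog_arm:
  increments:
    - [[-0.2,3.5,0],[0,0,0],0.44]
    - [[-0.2,3.5,0],[0,0,0],0.44]
    - [[-0.2,3.5,0],[0,0,0],0.44]
    - [[-0.2,3.5,0],[0,0,0],0.44]
    - [[-0.2,3.5,0],[0,0,0],0.44]
    - [[-0.2,3.5,0],[0,0,0],0.44]
    - [[-0.2,3.5,0],[0,0,0],0.44]
    - [[-0.2,3.5,0],[0,0,0],0.44]
    - [[-0.2,3.5,0],[0,0,0],0.44]
    - [[0,0,0],[0,0,0],0.44]

```text
clock: 1.77
tool_pos: [0.4824, -0.0582, 0.4045]
ee_rot: [-180.0, 0.0, -9.6]
ft_force: [-0.1, -1.8, -0.4]
gripper_width: 0.0401
gripper_force: 0.0
```

Call:
jog_arm:
  increments:
    - [[-0.2,2.4,0],[0,0,0],0.44]
    - [[-0.2,2.4,0],[0,0,0],0.44]
    - [[-0.2,2.4,0],[0,0,0],0.44]
    - [[-0.2,2.4,0],[0,0,0],0.44]
    - [[-0.2,2.4,0],[0,0,0],0.44]
    - [[-0.1,2.2,0],[0,0,0],0.44]
    - [[0,0,-1],[0,0,0],0.44]
    - [[0,0,-2],[0,0,0],0.44]
    - [[0,0,-2],[0,0,0],0.44]
    - [[0,0,-1],[0,0,0],0.44]

```text
clock: 2.6
tool_pos: [0.4715, 0.0794, 0.3425]
ee_rot: [180.0, 0.1, -9.7]
ft_force: [-0.9, -1.0, -1.5]
gripper_width: 0.0401
gripper_force: 0.0
```

Call:
jog_arm:
  increments:
    - [[0,0,-1],[0,0,0],0.44]
    - [[0,0,-1],[0,0,0],0.44]
    - [[0,0,-1],[0,0,0],0.44]
    - [[0,0,-0.8],[0,0,0],0.44]
    - [[0,0,-0.5],[0,0,0],0.44]
    - [[0,0,-0.5],[0,0,0],0.44]
    - [[0,0,0],[0,0,0],0.44]
    - [[0,0,0],[0,0,0],0.44]
    - [[0,0,0],[0,0,0],0.44]
    - [[0,0,0],[0,0,0],0.44]

```text
clock: 3.43
tool_pos: [0.4724, 0.0799, 0.2972]
ee_rot: [-180.0, -0.0, -9.7]
ft_force: [-0.1, 0.4, 0.1]
gripper_width: 0.0405
gripper_force: 0.0
```

```bash
python3 - <<'E'
from h import *
a=grab_frame("wrist");s=grab_frame("scene")
cv2.imwrite("pics/c.png",np.hstack([cv2.resize(a,(400,300)),cv2.resize(s[170:320,260:460],(400,300),interpolation=2)]))
ct=camera_model("top");cs=camera_model("scene")
B=(304.3,213.4)
for z in(.063,.067,.07,.073,.076,.08,.085):print(z,proj(cs,ray(ct,(355.2,258.1),z)))
E
```

```text
0.063 [303.61492855 221.65520557]
0.067 [303.77763179 220.10579723]
0.07 [303.90024713 218.93814234]
0.073 [304.02336987 217.76565554]
0.076 [304.14700317 216.58830676]
0.08 [304.31264727 215.01089289]
0.085 [304.52099835 213.02678424]
```

View pics/c.png

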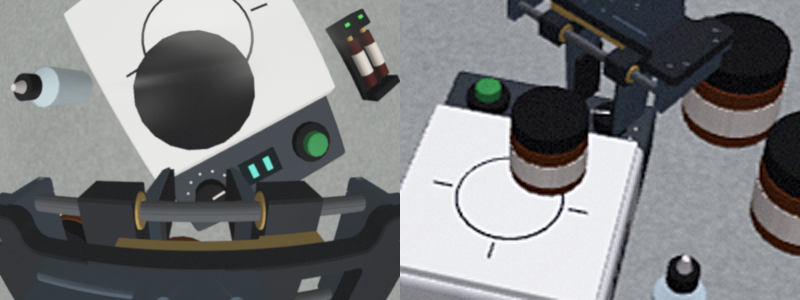

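The wrist view shows the two fingers in front of the jar with a clear gap, above the panel and knob, and the button at right. Next: a slow cradle push along the jar-to-ring line.

Call:
jog_arm:
  increments:
    - [[0,0.2,0],[0,0,0],0.44]
    - [[0.4,0.1,0],[0,0,0],0.44]
    - [[0.5,-0.1,0],[0,0,0],0.44]
    - [[0.5,-0.1,0],[0,0,0],0.44]
    - [[0.4,-0.1,0],[0,0,0],0.44]
    - [[0.3,-0.05,0],[0,0,0],0.44]
    - [[0.2,-0.03,0],[0,0,0],0.44]
    - [[0.2,-0.03,0],[0,0,0],0.44]
    - [[0.2,-0.03,0],[0,0,0],0.44]
    - [[0.2,-0.03,0],[0,0,0],0.44]

```text
clock: 4.37
tool_pos: [0.5013, 0.0781, 0.2967]
ee_rot: [180.0, 0.0, -9.8]
ft_force: [-0.8, 0.5, 0.5]
gripper_width: 0.0404
gripper_force: 0.0
```

Call:
jog_arm:
  increments:
    - [[0.2,-0.03,0],[0,0,0],0.44]
    - [[0.2,-0.03,0],[0,0,0],0.44]
    - [[0.2,-0.03,0],[0,0,0],0.44]
    - [[0.2,-0.03,0],[0,0,0],0.44]
    - [[0.2,-0.03,0],[0,0,0],0.44]
    - [[0.2,-0.03,0],[0,0,0],0.44]
    - [[0.2,-0.03,0],[0,0,0],0.44]
    - [[0.2,-0.03,0],[0,0,0],0.44]
    - [[0.2,-0.03,0],[0,0,0],0.44]
    - [[0.2,-0.03,0],[0,0,0],0.44]

```text
clock: 5.2
tool_pos: [0.5214, 0.0751, 0.2967]
ee_rot: [180.0, 0.0, -9.8]
ft_force: [-0.3, -1.0, -0.1]
gripper_width: 0.0403
gripper_force: 0.7
```

```bash
cat > m.py <<'E'
from h import *
import sys
n=sys.argv[1]; s=grab_frame("scene"); t=grab_frame("top"); cv2.imwrite(f"pics/{n}.png",np.hstack([cv2.resize(t[150:300,230:430],(400,300),interpolation=2),cv2.resize(s[190:340,230:430],(400,300),interpolation=2)]))
cv2.imwrite(f"pics/{n}_t.png",t);cv2.imwrite(f"pics/{n}_s.png",s)
E
python3 m.py d
```

```text
(no output)
```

View pics/d.png

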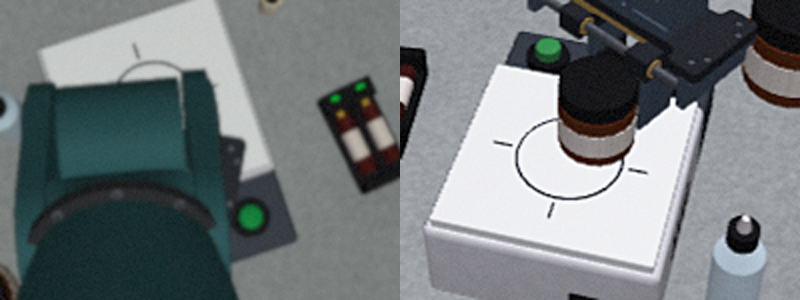

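The top view is now hidden by the arm. The scene view shows the jar pushed, with its cap at about (328,234) in the full image, so I'll track it there.

```bash
cat > track.py <<'E'
from h import *
import sys
from scipy.optimize import minimize
def track(img,c):
    """fit jar shift in scene: warp template of jar (vertical plane-ish) -> match; returns world xy"""
    ref=cv2.imread("pics/scene0.png"); J0=np.array([.5456,.0708])
    T=ref[212:266,318:353]; p0=proj(c,np.r_[J0,.128])
    best=None
    for sc in np.arange(.98,1.08,.01):
        t=cv2.resize(T,None,fx=4*sc,fy=4*sc,interpolation=cv2.INTER_CUBIC)
        I=cv2.resize(img[180:330,260:400],None,fx=4,fy=4,interpolation=cv2.INTER_CUBIC)
        r=cv2.matchTemplate(I,t,cv2.TM_CCOEFF_NORMED);_,v,_,l=cv2.minMaxLoc(r)
        if best is None or v>best[0]:
            q=np.array([260+(l[0])/4,180+(l[1])/4])+sc*(p0-[318,212]); best=(v,sc,q)
    return best,ray(c,best[2],.128)[:2]
if __name__=="__main__":
    c=camera_model("scene"); img=grab_frame("scene")
    if len(sys.argv)>1: cv2.imwrite(f"pics/{sys.argv[1]}.png",img)
    b,X=track(img,c); p=state()["tool_pos"]
    print(b,"jar",X,"tcp",p,"jar-tcp",X-p[:2],"to go",np.array([.5912,.0629])-X)
E
python3 track.py e
```

```text
(0.8947977423667908, np.float64(1.01), array([329.05469516, 245.11965638])) jar [0.56003593 0.06846676] tcp [0.52143595 0.0751178  0.29676603] jar-tcp [ 0.03859999 -0.00665104] to go [ 0.03116407 -0.00556676]
```

Call:
jog_arm:
  increments:
    - [[0.25,-0.045,0],[0,0,0],0.44]
    - [[0.25,-0.045,0],[0,0,0],0.44]
    - [[0.25,-0.045,0],[0,0,0],0.44]
    - [[0.25,-0.045,0],[0,0,0],0.44]
    - [[0.25,-0.045,0],[0,0,0],0.44]
    - [[0.25,-0.045,0],[0,0,0],0.44]
    - [[0.25,-0.045,0],[0,0,0],0.44]
    - [[0.25,-0.045,0],[0,0,0],0.44]
    - [[0.2,-0.035,0],[0,0,0],0.44]
    - [[0.1,-0.02,0],[0,0,0],0.44]

```text
clock: 6.18
tool_pos: [0.5445, 0.0709, 0.2967]
ee_rot: [-180.0, -0.0, -9.8]
ft_force: [-0.3, 0.3, -0.4]
gripper_width: 0.0404
gripper_force: 0.6
```

```bash
python3 track.py f
```

```text
(0.8774083852767944, np.float64(0.99), array([319.21202793, 253.55293051])) jar [0.5841755  0.06558423] tcp [0.54456427 0.0709445  0.29676451] jar-tcp [ 0.03961123 -0.00536026] to go [ 0.0070245  -0.00268423]
```

Call:
jog_arm:
  increments:
    - [[0.2,-0.04,0],[0,0,0],0.44]
    - [[0.2,-0.04,0],[0,0,0],0.44]
    - [[0.15,-0.04,0],[0,0,0],0.44]
    - [[0.1,-0.03,0],[0,0,0],0.44]
    - [[0.05,0,0],[0,0,0],0.44]
    - [[0,0,0],[0,0,0],0.44]
    - [[-0.2,0.03,0],[0,0,0],0.44]
    - [[-0.6,0.1,0],[0,0,0],0.44]
    - [[-1,0.17,0],[0,0,0],0.44]
    - [[-1.5,0.25,0],[0,0,0],0.44]

```text
clock: 7.07
tool_pos: [0.5177, 0.0751, 0.2968]
ee_rot: [-180.0, -0.0, -9.8]
ft_force: [0.2, 1.0, 0.9]
gripper_width: 0.04
gripper_force: 0.0
```

Call:
jog_arm:
  increments:
    - [[-1.5,0.25,0],[0,0,0],0.44]
    - [[-0.5,0,0.5],[0,0,0],0.44]
    - [[0,0,2],[0,0,0],0.44]
    - [[0,0,3],[0,0,0],0.3]
    - [[0,-1,3],[0,0,0],0.2]
    - [[0,-3,2],[0,0,0],0.1]
    - [[0,-3,0],[0,0,0],0]
    - [[0,-3.4,0],[0,0,0],0]
    - [[0,-3.4,0],[0,0,0],0]
    - [[0,-3.4,0],[0,0,0],0]

```text
clock: 7.9
tool_pos: [0.4976, -0.0959, 0.4025]
ee_rot: [180.0, -0.1, -9.7]
ft_force: [0.7, -0.5, -0.2]
gripper_width: 0.0005
gripper_force: 0.0
```

Call:
jog_arm:
  increments:
    - [[0,-3.4,0],[0,0,0],0]
    - [[0,-3.4,0],[0,0,0],0]
    - [[0,-3.4,0],[0,0,0],0]
    - [[0,0,0],[0,0,0],0]
    - [[0,0,0],[0,0,0],0]
    - [[0,0,0],[0,0,0],0]
    - [[0,0,0],[0,0,0],0]
    - [[0,0,0],[0,0,0],0]
    - [[0,0,0],[0,0,0],0]
    - [[0,0,0],[0,0,0],0]

```text
clock: 8.73
tool_pos: [0.4983, -0.1959, 0.4018]
ee_rot: [-180.0, 0.0, -9.7]
ft_force: [0.7, 0.7, -0.4]
gripper_width: 0.0002
gripper_force: 0.0
```

```bash
python3 track.py g; python3 m.py g2; python3 - <<'E'
from h import *
im=cv2.imread("pics/g2_t.png");c=camera_model("top")
m,ce,s=blob(im.max(2)<60,(307,197));print(ce,s,ray(c,ce,.161))
E
```

```text
(0.8564990162849426, np.float64(0.98), array([316.04069432, 256.51956758])) jar [0.59225664 0.0649679 ] tcp [ 0.49828953 -0.19600668  0.40180064] jar-tcp [0.09396711 0.26097458] to go [-0.00105664 -0.0020679 ]
[305.83848797 197.84077892] [290 182  33  33 873] [0.58951213 0.06311832 0.161     ]
```

View pics/g2.png

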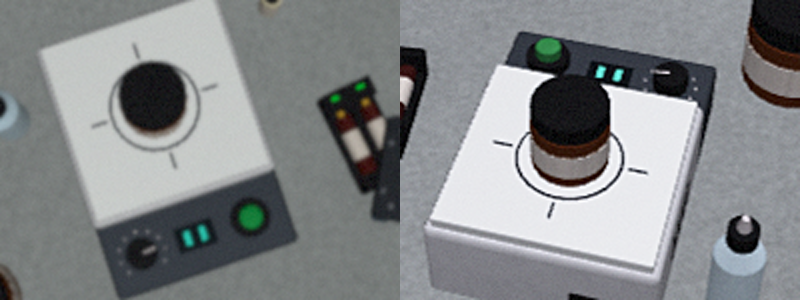

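The jar stands inside the ring, about 2 mm off centre by both cameras, and the hand is clear of it. Next is the button.

Call:
jog_arm:
  increments:
    - [[-0.2,2.3,0],[0,0,0],0]
    - [[-0.2,2.3,0],[0,0,0],0]
    - [[-0.2,2.3,0],[0,0,0],0]
    - [[-0.2,2.3,0],[0,0,0],0]
    - [[-0.2,2.3,0],[0,0,0],0]
    - [[-0.2,2.3,0],[0,0,0],0]
    - [[-0.2,2.4,0],[0,0,0],0]
    - [[0,0,0],[0,0,0],0]
    - [[0,0,-1.5],[0,0,0],0]
    - [[0,0,-2],[0,0,0],0]

```text
clock: 9.72
tool_pos: [0.4848, -0.0343, 0.3678]
ee_rot: [-180.0, -0.2, -9.7]
ft_force: [0.2, -0.3, -0.1]
gripper_width: 0.0003
gripper_force: 0.0
```

Call:
jog_arm:
  increments:
    - [[0,0,-2],[0,0,0],0]
    - [[0,0,-2],[0,0,0],0]
    - [[0,0,-2],[0,0,0],0]
    - [[0,0,-1.5],[0,0,0],0]
    - [[0,0,-1],[0,0,0],0]
    - [[0,0,0],[0,0,0],0]
    - [[0,0,0],[0,0,0],0]
    - [[0,0,0],[0,0,0],0]
    - [[0,0,0],[0,0,0],0]
    - [[0,0,0],[0,0,0],0]

```text
clock: 10.55
tool_pos: [0.4845, -0.0345, 0.2826]
ee_rot: [-180.0, -0.1, -9.7]
ft_force: [-0.6, 0.8, -0.0]
gripper_width: 0.0005
gripper_force: 0.0
```

Call:
jog_arm:
  increments:
    - [[0,0,-0.1],[0,0,0],0]
    - [[0,0,-0.1],[0,0,0],0]
    - [[0,0,-0.1],[0,0,0],0]
    - [[0,0,-0.1],[0,0,0],0]
    - [[0,0,-0.1],[0,0,0],0]
    - [[0,0,-0.1],[0,0,0],0]
    - [[0,0,-0.1],[0,0,0],0]
    - [[0,0,-0.1],[0,0,0],0]
    - [[0,0,0],[0,0,0],0]
    - [[0,0,0],[0,0,0],0]

```text
clock: 11.38
tool_pos: [0.4842, -0.0345, 0.2737]
ee_rot: [180.0, 0.0, -9.7]
ft_force: [-0.9, 0.3, 2.0]
gripper_width: 0.0001
gripper_force: 1.3
```

```bash
python3 - <<'E'
from h import *
w=grab_frame("wrist"); s=grab_frame("scene")
cv2.imwrite("pics/i.png",np.hstack([cv2.resize(w,(400,300)),cv2.resize(s[180:255,270:370],(400,300),interpolation=2)]))
for _ in range(4):
    print(state()["ft_force"]); grab_frame("scene")
E
```

```text
[-1.67066971  0.328459    2.27945646]
[-1.34353567  0.08144254  2.18943635]
[-0.48590446  0.78233669  3.65869313]
[-0.94663128  1.15167456  2.3407239 ]
```

View pics/i.png

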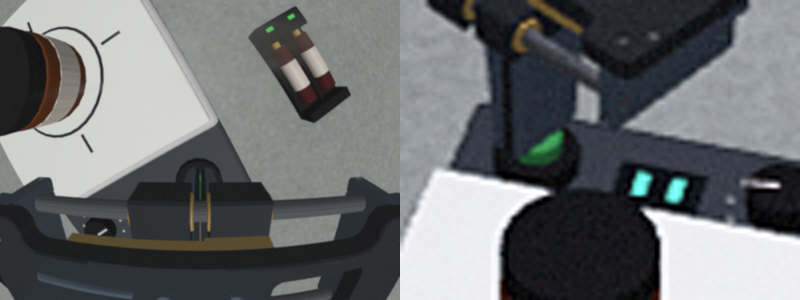

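The fingertips are on the green button (2.3 N). The wrist view shows green between the fingers at about (200,183). Press further.

Call:
jog_arm:
  increments:
    - [[0,0,-0.1],[0,0,0],0]
    - [[0,0,-0.1],[0,0,0],0]
    - [[0,0,-0.1],[0,0,0],0]
    - [[0,0,-0.05],[0,0,0],0]
    - [[0,0,0],[0,0,0],0]
    - [[0,0,0],[0,0,0],0]
    - [[0,0,0],[0,0,0],0]
    - [[0,0,0],[0,0,0],0]
    - [[0,0,0],[0,0,0],0]
    - [[0,0,0],[0,0,0],0]

```text
clock: 12.52
tool_pos: [0.4842, -0.0345, 0.2703]
ee_rot: [-180.0, -0.0, -9.8]
ft_force: [-1.7, -0.3, 3.9]
gripper_width: 0.0006
gripper_force: 2.3
```

```bash
python3 - <<'E'
from h import *
f=[]
for _ in range(4): f.append(state()["ft_force"][2]); grab_frame("scene")
print(f,state()["tool_pos"])
E
```

```text
[np.float64(3.8849378002529447), np.float64(5.4724677623754845), np.float64(3.8607462280483222), np.float64(4.7938925356078705)] [ 0.48419358 -0.03451366  0.270226  ]
```

Not bottomed yet; continue gently until the force jumps.

Call:
jog_arm:
  increments:
    - [[0,0,-0.05],[0,0,0],0]
    - [[0,0,-0.05],[0,0,0],0]
    - [[0,0,-0.05],[0,0,0],0]
    - [[0,0,0],[0,0,0],0]
    - [[0,0,0],[0,0,0],0]
    - [[0,0,0],[0,0,0],0]
    - [[0,0,0],[0,0,0],0]
    - [[0,0,0],[0,0,0],0]
    - [[0,0,0],[0,0,0],0]
    - [[0,0,0],[0,0,0],0]

```text
clock: 13.55
tool_pos: [0.4844, -0.0345, 0.2697]
ee_rot: [180.0, 0.0, -9.7]
ft_force: [-9.3, 1.8, 28.8]
gripper_width: 0.0007
gripper_force: 14.2
```

Call:
jog_arm:
  increments:
    - [[0,0,0.2],[0,0,0],0]
    - [[0,0,0.4],[0,0,0],0]
    - [[0,0,1],[0,0,0],0]
    - [[0,0,2],[0,0,0],0]
    - [[0,0,2.5],[0,0,0],0]
    - [[0,0,2.5],[0,0,0],0]
    - [[0,0,2.5],[0,0,0],0]
    - [[0,0,2],[0,0,0],0]
    - [[0,-2,0],[0,0,0],0]
    - [[0,-3,0],[0,0,0],0]

```text
clock: 14.38
tool_pos: [0.4843, -0.0839, 0.4017]
ee_rot: [-180.0, -0.2, -9.6]
ft_force: [0.7, 1.1, -0.7]
gripper_width: 0.0005
gripper_force: 0.0
```

Call:
jog_arm:
  increments:
    - [[0,-3,0],[0,0,0],0]
    - [[0,-3,0],[0,0,0],0]
    - [[0,-3,0],[0,0,0],0]
    - [[0,-3,0],[0,0,0],0]
    - [[0,-1,0],[0,0,0],0]
    - [[0,0,0],[0,0,0],0]
    - [[0,0,0],[0,0,0],0]
    - [[0,0,0],[0,0,0],0]
    - [[0,0,0],[0,0,0],0]
    - [[0,0,0],[0,0,0],0]

```text
clock: 15.22
tool_pos: [0.4842, -0.2136, 0.3998]
ee_rot: [-180.0, 0.0, -9.7]
ft_force: [0.4, -0.1, 0.1]
gripper_width: 0.0003
gripper_force: 0.0
```

```bash
python3 m.py k; python3 - <<'E'
from h import *
im=cv2.imread("pics/k_t.png");c=camera_model("top")
m,ce,s=blob(im.max(2)<60,(307,197));print(ce,s,ray(c,ce,.161))
print(state()["ft_force"])
E
```

```text
[305.85632839 197.86887115] [290 182  33  34 877] [0.58946119 0.06308543 0.161     ]
[-0.56994022  0.12407329  0.19596448]
```

View pics/k.png

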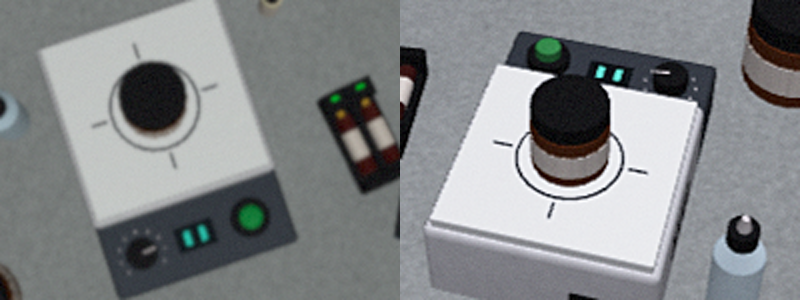

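The jar is still centred in the ring, the button is up, and the knob pointer, bottles and charger look unchanged. During the press the force rose to about 5 N and then jumped as the button hit its stop, which matches full travel. Handing in.

```bash
python3 -c "
from bench import *
print(close_job())"
```

```text
the job is handed in; nothing more can be done
None
```

I pushed the jar into the ring (about 2 mm off centre by the cameras), pressed the green button to its stop and released it, and handed the job in at about 15 s; the hand-in returned no verdict.

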